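Refit the hinge pin of the sterilising case

ROBOT

A 6-joint arm with a two-finger parallel gripper is mounted at the origin on a cart in front of the work surface, level with it; the furniture and walls round the work are solid. World frame = base frame: x ahead of the robot, y to its left, z up, the work surface at z = 0. Lengths are in m, angles in rad, forces in N, time in s.
With the tool pointing down it reaches from about 0.425 to 1.125 m from the base axis. Payload 14.9 kg.
Tool frame: the origin (TCP) lies at the very end of the fingers, on their centre line; the grasp point (between the pads) lies 19 mm behind it; z points along the fingers, y is the direction in which the jaws open and shut (so a half turn about z gives the same grasp; the last joint's range is limited). The gripper opens to 91 mm and grips with 3 to 60 N. Pads are 32 mm wide; open, the fingers measure 118 mm over their backs; the gripper's body (76 mm by 178 mm) begins 60 mm behind the grasp point.
Start: joints at [-1.171, 0.379, 1.734, -0, 1.028, -0.033], TCP at [0.294, -0.635, 0.214] pointing down, gripper open.
Joint ranges: [-2.77, 2.77], [-0.74, 2.19], [0, 2.66], [-1.06, 4.2], [0.31, 2.87], [-3.08, 3.08]. Speed limits (rad/s): [1.89, 1.89, 2.39, 3.14, 3.14, 3.14].

INTERFACE

Orientations are given as a unit quaternion [w, x, y, z].
In Python, from cell import readout, vision, job gives the robot as it stands. The module is installed in compiled form; this text tells all that it offers.
- The arm moves only by the shell command python3 -m handwheel 'ROWS' [OPENING]. ROWS is JSON, a list of rows, each a list of 2 entries, a list of its own where there are three numbers: the shift along the tool's x, y, z in m, then the turn about the tool's z in degrees. In form: [[[tx, ty, tz], roll], ...]. A call has 1 to 20 rows; each row is the pose to reach, as a shift and turn from the pose commanded when the call began, along the tool's axes at that moment; what a row does not reach only later rows make up. A row lasts 1/12 s, in which the tool goes at most 41.7 mm and 7.16 degrees, less where a joint would pass 70% of its speed; a pose out of reach is approached as far as the arm can. A call with a gripper value outside its range is refused whole. OPENING is the closure, from -1 (fully open) to 1 (shut), set as the call begins (- or left out, the last holds). The fingers move at their own pace and stop on an object; the grip force is fixed at half the most. Time passes only in rows, so rows that repeat a pose let the fingers close. It gives the time, the measured TCP pose, the force and the opening at its end, in the units of the state.
- readout.get_state(): the state, without advancing time (a new reading comes with each control period).
- vision.get_image(name): name is "side" or "top"; returns (picture, depth): 420x560x3 uint8, red, green, blue; 420x560 float32, m along the optical axis (not along the pixel's ray), 0 where there is no reading.
- vision.camera_info(name): a dict with "fx", "fy", "cx", "cy" (pixels), "dist_coeffs" ([k1, k2, p1, p2, k3] as OpenCV has them; the pictures are not rectified), "position" and "attitude" of the camera in the world. Camera axes: x right, y down, z forward; pixel columns grow to the right and rows downward; lengths in m; the calibration is good to about 2 mm. A picture is of the moment at which its call begins. camera_info takes no time and is no camera call.
- job.hand_in(): hands the job in, once; it reports no verdict.
The state is a dict: "clock": time; "joints": joint angles; "dq": joint speeds; "joint_efforts": joint torques, N m; "ee_pos": TCP position; "eef_rot": TCP orientation; "contact_force": force on the tool from outside, world axes, zero at the start; "moment": the same for the moment, N m; "gripper_width": finger opening in m.
Only numpy, scipy, OpenCV 4.12 (cv2) and the standard library are available. Lean on these libraries where they do the work, as an engineer would, in place of code of your own. Each camera call takes 0.05 s, during which the arm holds its last target.

TASK

The small steel sterilising case has its lid laid on loosely, without its hinge pin. Pick up the hinge pin and thread it, nose first, from the right-hand end (as seen from the robot) through all five hinge eyes until its collar is fully home against the first eye, then let go. The lid's eyes sit out of line, so feel for them and ease the lid into line with the pin; never force it, and leave the other things on the worktop where they are.

Things in the scene. Friction and masses are not known exactly. Their poses are not given: they have to be found in the camera images.
- case: Small steel sterilising case, 110 x 128 mm, 38 mm high to its rim, standing fast. Origin: centre of its underside; z up, y along the hinge, hinge on the -x side (towards the robot). The loose lid, 114 x 132 x 11 mm, lies on a rubber seal; its wire handle reaches 67 mm up. Hinge: 5 eyes in a row, steel tubes 14 mm long, 17 mm outside, 9.5 mm bore, pitch 30 mm, one height.
- hinge_mouth (a point): On the line of the base's fixed eyes (2 and 4), at the outer (right, -y) end of eye 1; 41 mm above the worktop, at x -74, y -67 mm from the case's origin. Axes as the case's; the pin travels along +y. Eye 1 spans y 0 to 14 mm, eye 2 30 to 44, eye 3 60 to 74, eye 4 90 to 104, eye 5 120 to 134. The case's end wall is at y 3 mm; y < 0 is free for fingers.
- hinge_end (a point): Same line, outer (left) end of eye 5, y 134 mm from hinge_mouth. Eyes 1, 3, 5 belong to the lid, whose pose is not measured: it may lie shifted up to 9 mm either way along the case's x and skewed up to 0.012 rad (eye 1 up to 9.7 mm off this line). 2 to 5 N sideways on its eyes drags it along x or turns it about z against friction; it stays where put, never lifts, never moves along y.
- eye_2 (a point): Centre of eye 2, the first fixed eye: y 37 mm from hinge_mouth on the same line. Every eye is joined to the base or lid by a 5 mm thick web on its +x side, about level with the bore; on the -x side and below the lid's eyes (1, 3, 5) there is nothing.
- pin: Steel hinge pin, 0.1 to 0.16 kg, lying flat: shaft 8 mm thick, 142 mm long, its last 3 mm tapering to a flat nose of 5.6 mm; collar 12 mm thick, 8 mm long; behind it a flat grip 46 long, 20 wide, 12 mm thick. Origin: on the axis at the collar's front face, 6 mm above the worktop as it lies; x along the shaft to the nose, y across the grip, z up. Home: collar bears on eye 1.
- pin_nose (a point): Centre of the pin's flat nose, 142 mm from the pin's origin along its x.
- pin_grip (a point): Centre of the pin's flat grip, 31 mm behind the pin's origin (-x); take it here across its 20 mm width.
- forceps: Bystander: steel spring forceps, 131 x 24 x 10 mm, lying beside the pin. Origin: centre of its underside, x along it.
- tape_roll: Bystander: roll of tape lying flat, 68 mm across, 19 mm high. Origin: centre of its underside.
- timer: Bystander: white kitchen timer, 66 x 66 x 47 mm. Origin: centre of its underside.
- scissors: Bystander: blunt scissors, 150 x 60 x 9 mm, lying flat. Origin: centre of its underside, x along them.
Things that resemble listed ones, but are neither listed nor needed, are in the scene too. There is more than one size of the pin; the one meant has the size given above.

How it is judged:
On the way:
1. the pin's nose is through the first eye (y of pin_nose in the frame of hinge_mouth above 0.012 m and y of pin in the frame of hinge_mouth below -0.06 m and angle between the x axis of pin and the y axis of hinge_mouth, either way round below 0.12 rad and x of pin_nose in the frame of hinge_mouth between -0.009 and 0.009 m and z of pin_nose in the frame of hinge_mouth between -0.004 and 0.004 m), for 0.1 s.
At the end, for the whole second after the job is handed in: The pin lies released and still in all five eyes: collar within 4 mm of the first eye's end face, collar and shaft within 3 mm of the hinge line and 0.04 rad of its direction, nose out past the fifth eye (y of pin in the frame of hinge_mouth between -0.004 and 0.004 m and x of pin in the frame of hinge_mouth between -0.003 and 0.003 m and z of pin in the frame of hinge_mouth between -0.003 and 0.003 m and y of pin_nose in the frame of hinge_mouth above 0.136 m and angle between the x axis of pin and the y axis of hinge_mouth, either way round below 0.04 rad and linear speed of pin below 0.02 m/s); the robot touches nothing.
It fails at once if the pin is forced: more than 30 N between it and the case with its lid (contact force between pin and case above 30 N).
It fails at once if the forceps, tape roll, timer or scissors are shifted by more than 30 mm (distance of any of forceps, tape_roll, timer, scissors from where it was at the start of the episode above 0.03 m).
It also fails if it takes over 72 s, if anything falls off the work surface, if the arm or the gripper's body presses on something with over 40 N, if the wrist force passes 120 N, or if a joint passes its speed limit or range.

## Working session

There is one attempt and no reset: what is moved stays moved. The work goes in short steps, Python scripts to look and compute and a shell command to move; the robot and the scene stay as the last step left them, time stands still between calls to the robot, and variables do not carry over. Pictures are saved under pics/ and viewed, and the job is handed in when it is done.

```bash
mkdir -p pics; ls
python3 - <<'E'
from cell import readout, vision, job
import cv2,numpy as np
s=readout.get_state()
for k,v in s.items(): print(k,np.round(v,4))
for n in ("side","top"):
    print(n,vision.camera_info(n))
    im,d=vision.get_image(n)
    cv2.imwrite(f"pics/{n}0.png",im[:,:,::-1]); np.save(f"pics/{n}0.npy",d)
E
```

```text
pics
clock 0.0
joints [-1.1713  0.3794  1.7348  0.      1.0285 -0.0333]
dq [ 0.0016  0.0022 -0.0002  0.0023  0.0004  0.0011]
joint_efforts [-7.00000e-04 -7.63712e+01 -4.34368e+01  6.51000e-02  4.24000e-02
 -1.00000e-04]
ee_pos [ 0.2935 -0.6351  0.2133]
eef_rot [-5.000e-04  9.767e-01  2.147e-01 -1.000e-04]
contact_force [-0.3665  0.0408 -0.0311]
moment [-0.0345  0.0135 -0.0077]
gripper_width 0.0915
side {'fx': 479.9791923704564, 'fy': 479.9791923704564, 'cx': 270.8514326643945, 'cy': 203.87154091088723, 'dist_coeffs': array([0.03433254, 0.        , 0.        , 0.        , 0.        ]), 'position': array([-0.212036  , -0.0767166 ,  1.49760525]), 'attitude': array([ 0.16693292, -0.68161295,  0.69202685, -0.16922183])}
top {'fx': 388.32782874168055, 'fy': 388.32782874168055, 'cx': 277.93907902861395, 'cy': 211.10293075028235, 'dist_coeffs': array([-0.01707224,  0.        ,  0.        ,  0.        ,  0.        ]), 'position': array([ 0.42020374, -0.06950965,  1.23188014]), 'attitude': array([ 0.04322238, -0.69705673,  0.71498826, -0.03217951])}
```

View pics/top0.png

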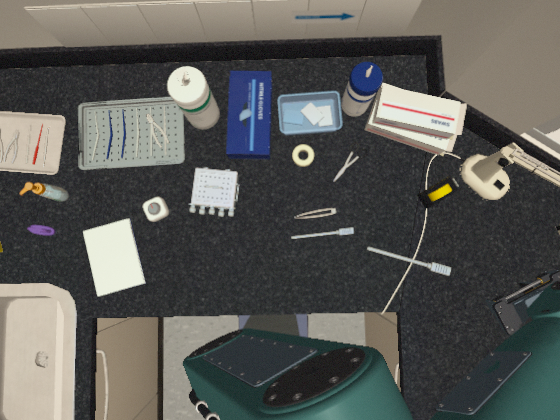

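View pics/side0.png

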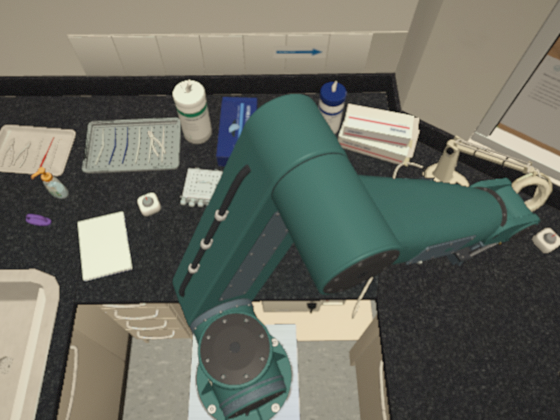

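The top view shows the case at about (214,190) with its hinge eyes along the bottom edge near row 210. The short pin runs from nose (292,237) to grip (354,231). A larger pin lies at (410,262), the forceps are at (315,213), the scissors at (346,166), the tape at (303,155) and the timer at (155,208).

```bash
cat > h.py <<'E'
from cell import readout, vision, job
import cv2,numpy as np
from scipy.spatial.transform import Rotation as R
def cam(n):
    c=vision.camera_info(n)
    K=np.array([[c['fx'],0,c['cx']],[0,c['fy'],c['cy']],[0,0,1.]])
    q=c['attitude']; M=R.from_quat([q[1],q[2],q[3],q[0]]).as_matrix()
    return K,np.array(c['dist_coeffs']),np.array(c['position']),M
def ray(n,uv):
    K,D,p,M=cam(n)
    u=cv2.undistortPoints(np.array(uv,float).reshape(-1,1,2),K,D)[:,0]
    return p,(M@np.c_[u,np.ones(len(u))].T).T
def onplane(n,uv,z):
    p,d=ray(n,uv); t=(z-p[2])/d[:,2]
    return p+d*t[:,None]
def proj(n,P):
    K,D,p,M=cam(n); 
    return cv2.projectPoints(np.array(P,float).reshape(-1,1,3),cv2.Rodrigues(M.T)[0],-M.T@p,K,D)[0][:,0]
def crop(im,u0,v0,u1,v1,s,f):
    c=cv2.resize(im[v0:v1,u0:u1],None,fx=s,fy=s,interpolation=cv2.INTER_CUBIC); cv2.imwrite(f,c)
E
python3 - <<'E'
from h import *
im=cv2.imread('pics/top0.png')
crop(im,170,150,270,225,8,'pics/c_case.png')
crop(im,280,200,380,250,8,'pics/c_pin.png')
d=np.load('pics/top0.npy')
print(onplane('top',[[292,237],[354,231],[368,249],[450,271]],0.006))
E
```

```text
[[ 0.4685192  -0.09423929  0.006     ]
 [ 0.48242093 -0.28992729  0.006     ]
 [ 0.424913   -0.33118114  0.006     ]
 [ 0.35022549 -0.58274336  0.006     ]]
```

View pics/c_case.png

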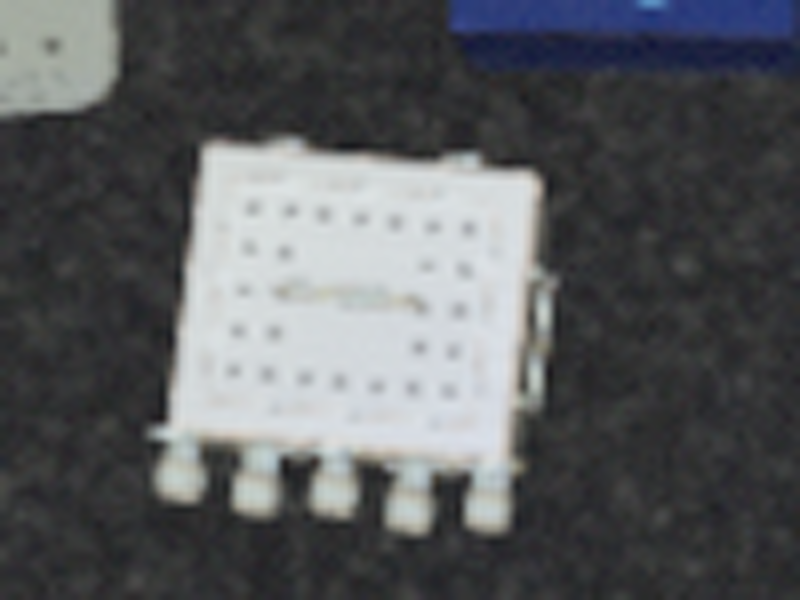

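View pics/c_pin.png

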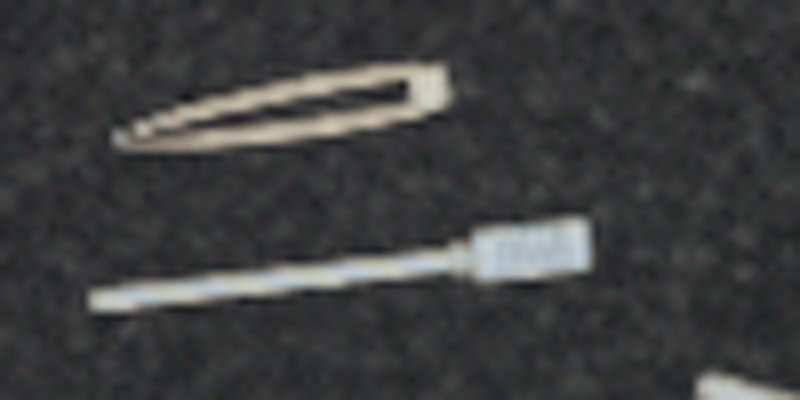

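Pin 196 mm overall, so the left one is right. Now I measure the pin axis and the hinge eyes.

Run:
```python
from h import *
im=cv2.imread('pics/top0.png'); d=np.load('pics/top0.npy')
g=im.min(axis=2).astype(float)
# pin
m=(g[220:245,285:365]>95).astype(np.uint8)
n,l,st,ce=cv2.connectedComponentsWithStats(m)
print(st)
k=1+np.argmax(st[1:,4]); v,u=np.nonzero(l==k); uv=np.c_[u+285,v+220].astype(float)
P=onplane('top',uv,0.008)[:,:2]
c=P.mean(0); a=np.linalg.svd(P-c)[2][0]; a*=np.sign(a[1]); 
# shaft line only & grip
for it in range(3):
    t=(P-c)@a; nn=(P-c)@np.array([-a[1],a[0]])
    hist=[(round(x,3),round(nn[(t>=x)&(t<x+.01)].mean()*1e3,2),int(((t>=x)&(t<x+.01)).sum())) for x in np.arange(t.min(),t.max(),.01)]
    f=np.polyfit(t,nn,1)
    a=a+f[0]*np.array([-a[1],a[0]]); a/=np.linalg.norm(a)
print(hist); print('axis',a,np.degrees(np.arctan2(a[1],a[0])),'ends',c+a*t.min(),c+a*t.max(),t.max()-t.min(),'c',c)
np.set_printoptions(linewidth=250)
print(g[200:220,186:238].astype(int))
```

```text
[[   0    0   80   25 1739]
 [   6    7   63   12  261]]
[(np.float64(-0.082), np.float64(-0.73), 23), (np.float64(-0.072), np.float64(0.55), 23), (np.float64(-0.062), np.float64(0.62), 22), (np.float64(-0.052), np.float64(-0.01), 23), (np.float64(-0.042), np.float64(-0.42), 18), (np.float64(-0.032), np.float64(-0.29), 12), (np.float64(-0.022), np.float64(-0.74), 11), (np.float64(-0.012), np.float64(0.71), 10), (np.float64(-0.002), np.float64(0.05), 11), (np.float64(0.008), np.float64(0.09), 10), (np.float64(0.018), np.float64(0.56), 9), (np.float64(0.028), np.float64(-0.54), 9), (np.float64(0.038), np.float64(0.38), 11), (np.float64(0.048), np.float64(0.0), 10), (np.float64(0.058), np.float64(-0.66), 11), (np.float64(0.068), np.float64(1.33), 10), (np.float64(0.078), np.float64(-0.15), 9), (np.float64(0.088), np.float64(-0.66), 10), (np.float64(0.098), np.float64(0.19), 10), (np.float64(0.108), np.float64(-0.32), 9)]
axis [-0.09100372  0.99585055] 95.22135284751248 ends [ 0.48577906 -0.28740541] [ 0.46780769 -0.09074535] 0.1974794966593944 c [ 0.47835068 -0.2061169 ]
[[ 51  49  47 ... 140 129 109]
 [ 52  50  42 ...  89  92  70]
 [ 43  45  47 ...  70  53  56]
 ...
 [ 53  48  53 ...  49  44  45]
 [ 46  48  54 ...  44  41  41]
 [ 42  52  51 ...  46  43  43]]
```

Run:
```python
from h import *
im=cv2.imread('pics/top0.png'); d=np.load('pics/top0.npy')
g=im.min(axis=2).astype(float)
np.set_printoptions(linewidth=300,threshold=100000)
for v in range(201,219): print(v,' '.join('%3d'%x for x in g[v,186:238]))
z=d[201:219,186:238]
for v in range(203,219): print(v,' '.join('%4d'%x for x in (1000*d[v,186:238])))
```

```text
201  52  50  42  40  48 169 209 212 213 212 211 212 213 212 212 214 213 206 197 207 208 207 209 213 213 214 217 210 202 207 208 207 209 210 212 212 214 213 211 211 213 211 212 212 215 214 213 191 120  89  92  70
202  43  45  47  38  59 173 214 214 215 214 213 213 213 212 214 214 213 213 213 214 213 213 214 215 214 216 215 206 200 209 211 208 211 214 213 214 218 209 202 208 210 208 209 211 214 213 213 180 114  70  53  56
203  39  43  79 117 150 197 210 203 206 204 209 214 214 216 217 216 215 215 215 215 214 214 216 215 215 214 216 215 216 216 216 215 216 214 215 216 216 208 201 210 211 211 211 213 216 214 215 173 101  70  49  49
204  46  46  92 136 177 200 194 178 176 156 164 173 173 177 188 192 196 197 200 205 211 214 210 207 210 217 216 216 215 214 215 213 215 215 215 215 215 216 216 216 215 216 218 217 215 216 217 172  95  69  44  50
205  46  44  48  47  84 151 177 174 150  98  99 102 103 119 143 162 175 177 172 175 187 183 176 177 204 217 213 207 212 208 210 215 214 215 215 216 215 214 216 213 214 215 214 216 217 215 214 164  86  59  36  44
206  47  46  54  45 100 159 183 184 152 
[... 6239 characters left out ...]
39 1242 1243 1236 1239 1239 1237 1239 1240 1239 1237 1234 1239 1241 1242 1237 1195 1192 1190 1193 1242 1243 1238 1238 1240 1195 1198 1201 1194 1200 1235 1236 1239 1237 1236
217 1243 1239 1245 1247 1241 1238 1240 1238 1239 1242 1236 1242 1240 1242 1237 1239 1245 1241 1243 1243 1237 1240 1242 1238 1243 1241 1242 1238 1240 1236 1241 1239 1236 1240 1240 1241 1237 1242 1240 1237 1237 1231 1238 1240 1237 1236 1241 1248 1235 1235 1239 1237
218 1239 1237 1240 1242 1241 1238 1238 1239 1241 1240 1243 1240 1240 1239 1240 1239 1240 1239    0 1243 1241 1241 1245 1240 1237 1245 1235 1241 1241 1238 1238 1236 1238 1242 1237 1235 1233 1246 1243 1237 1241 1238 1236 1238 1240 1233 1237 1236 1238 1240 1239 1235
```

Run:
```python
from h import *
e=[[230.8,215.93],[220.7,216.15],[211.7,214.03],[201.7,213.92],[192.5,212.15]]
P=onplane('top',e,0.041)
a=P[3]-P[1]; print(P, np.degrees(np.arctan2(a[1],a[0])), np.linalg.norm(a))
b=P[4]-P[0]; print('lid',np.degrees(np.arctan2(b[1],b[0])),np.linalg.norm(b))
print('mouth end',onplane('top',[[233.4,213]],0.049),onplane('top',[[233.4,213]],0.041), 'lid eye5 end',onplane('top',[[188.6,210]],0.049))
```

```text
[[0.53681956 0.09343658 0.041     ]
 [0.53695141 0.12472166 0.041     ]
 [0.54426318 0.15258423 0.041     ]
 [0.54541712 0.18364537 0.041     ]
 [0.55167697 0.21225632 0.041     ]] 81.8241267172608 0.05952875308531411
lid 82.87263424324455 0.11974503238037716
mouth end [[0.54485949 0.08423902 0.049     ]] [[0.54570256 0.08527885 0.041     ]] lid eye5 end [[0.55776986 0.22243086 0.049     ]]
```

```bash
python3 -m handwheel '[[[0.328,-0.257,0.05],-70.4],[[0.328,-0.257,0.1],-70.4],[[0.328,-0.257,0.133],-70.4],[[0.328,-0.257,0.133],-70.4],[[0.328,-0.257,0.133],-70.4],[[0.328,-0.257,0.133],-70.4],[[0.328,-0.257,0.133],-70.4],[[0.328,-0.257,0.133],-70.4],[[0.328,-0.257,0.133],-70.4],[[0.328,-0.257,0.133],-70.4],[[0.328,-0.257,0.133],-70.4],[[0.328,-0.257,0.133],-70.4],[[0.328,-0.257,0.133],-70.4],[[0.328,-0.257,0.133],-70.4]]' -0.1
cat >> h.py <<'E'
def st():
    s=readout.get_state(); q=s['eef_rot']; r=R.from_quat([q[1],q[2],q[3],q[0]]).as_matrix()
    print('t',round(s['clock'],2),'p',np.round(s['ee_pos'],4),'head',round(np.degrees(np.arctan2(r[1,0],r[0,0])),2),'z',np.round(r[:,2],4),'F',np.round(s['contact_force'],2),'M',np.round(s['moment'],2),'w',round(s['gripper_width'],4))
    return s,r
def shots(tag):
    for n in ('side','top'):
        im,d=vision.get_image(n); cv2.imwrite(f'pics/{n}_{tag}.png',im[:,:,::-1]); np.save(f'pics/{n}_{tag}.npy',d)
E
python3 - <<'E'
from h import *
s,r=st(); shots('1')
t=np.array([.4838,-.2645,s['ee_pos'][2]]); print((r.T@(t-s['ee_pos'])))
E
```

```text
clock: 1.27
ee_pos: [0.4836, -0.2651, 0.0811]
eef_rot: [0.0, 0.674, 0.738, -0.0]
contact_force: [-0.2, -0.1, -0.3]
gripper_width: 0.0501
t 1.27 p [ 0.4836 -0.2651  0.0811] head 95.18 z [ 2.e-04 -2.e-04 -1.e+00] F [-0.22 -0.11 -0.34] M [-0.02 -0.05 -0.03] w 0.0501
[ 5.75031505e-04  3.01098235e-04 -6.88467138e-08]
```

View pics/top_1.png

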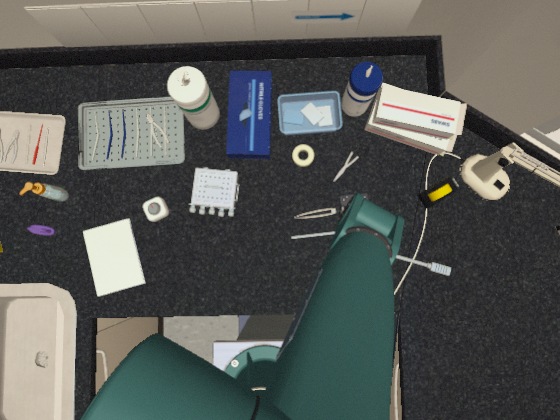

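View pics/side_1.png

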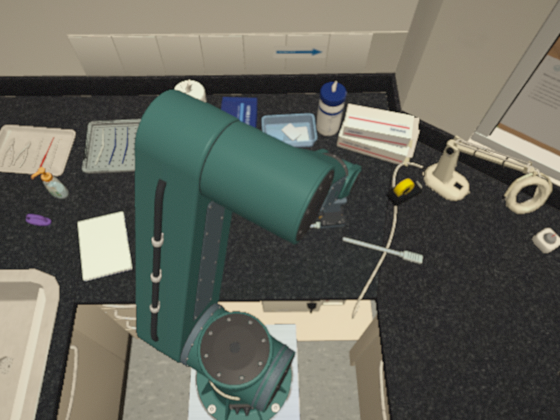

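The top view shows the hand over the grip, with shaft visible from (292,237) to (335,233) and case eyes unobstructed; side view is blocked by the arm. Descend and grip.

```bash
python3 -m handwheel '[[[0,0,0.03],0],[[0,0,0.06],0],[[0,0,0.07],0],[[0,0,0.0775],0],[[0,0,0.0795],0],[[0,0,0.0795],0],[[0,0,0.0795],0]]' && python3 -m handwheel '[[[0,0,0],0],[[0,0,0],0],[[0,0,0],0],[[0,0,0],0],[[0,0,0],0],[[0,0,0],0],[[0,0,0],0],[[0,0,0],0],[[0,0,0],0],[[0,0,0],0]]' 1; python3 -c "
from h import *
st()"
```

```text
clock: 1.95
ee_pos: [0.4841, -0.2651, 0.0025]
eef_rot: [0.001, 0.674, 0.738, 0.0]
contact_force: [0.4, -0.6, 1.0]
gripper_width: 0.0502
clock: 2.78
ee_pos: [0.4837, -0.2646, 0.0017]
eef_rot: [0.0, 0.674, 0.738, 0.0]
contact_force: [-0.4, 0.9, 5.5]
gripper_width: 0.0197
t 2.78 p [ 0.4837 -0.2646  0.0017] head 95.2 z [ 1.e-04 -0.e+00 -1.e+00] F [-0.42  0.9   5.49] M [ 0.19  0.14 -0.06] w 0.0197
```

```bash
python3 -m handwheel '[[[0,0,-0.01],0],[[0,0,-0.03],0],[[0,0,-0.06],0],[[0.04,0.012,-0.07],4],[[0.08,0.024,-0.06],7],[[0.12,0.037,-0.05],13],[[0.150,0.046,-0.04],13],[[0.1587,0.0494,-0.04],13],[[0.1587,0.0494,-0.04],13],[[0.1587,0.0494,-0.04],13],[[0.1587,0.0494,-0.04],13],[[0.1587,0.0494,-0.04],13]]'
python3 - <<'E'
from h import *
st();shots('2')
im=cv2.imread('pics/top_2.png'); crop(im,180,170,330,270,5,'pics/c2.png')
E
```

```text
clock: 3.78
ee_pos: [0.5184, -0.1032, 0.0419]
eef_rot: [0.0, 0.754, 0.657, 0.0]
contact_force: [-1.1, -0.6, -1.4]
gripper_width: 0.0197
t 3.78 p [ 0.5184 -0.1032  0.0419] head 82.13 z [ 6.e-04 -2.e-04 -1.e+00] F [-1.13 -0.57 -1.4 ] M [-0.03 -0.04 -0.03] w 0.0197
```

View pics/c2.png

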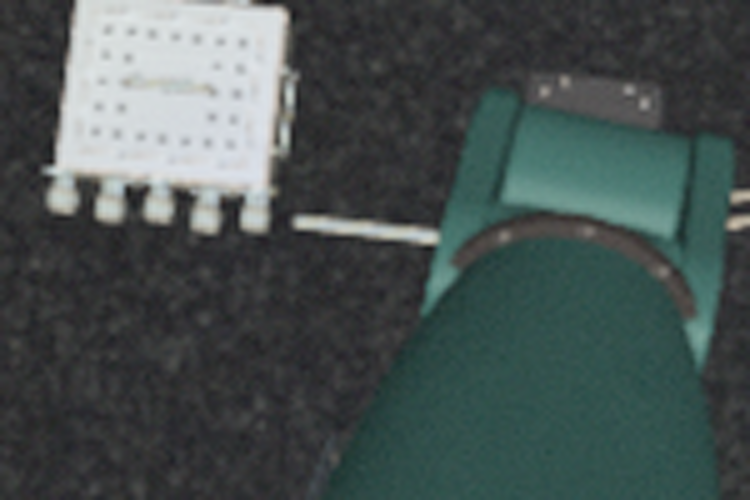

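View pics/side_2.png

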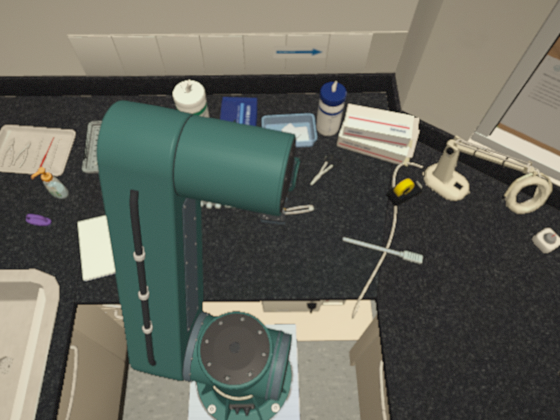

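The crop shows the pin held level, its nose at about pixel (238,214), one eye-length right of eye 1 at (231,213). I compare the pin axis and eyes using the same edge rule.

```bash
cat >> h.py <<'E'
def edges(f,cols,lo,hi,bg=46,frac=.5):
    """front (lower) edge row per column: last crossing, half of local brightness"""
    g=cv2.imread(f).min(axis=2).astype(float); out=[]
    for u in cols:
        c=g[lo:hi,u]; i=np.max(np.nonzero(c>110)[0])
        ref=c[i-1] if c[i]<140 else c[i]
        th=bg+frac*(ref-bg); i=np.max(np.nonzero(c>=th)[0])
        out.append(lo+i+(c[i]-th)/(c[i]-c[i+1]))
    return np.array(out)
EY=[(229,233),(219,223),(210,214),(200,204),(191,195)]
def eyes(f,which=range(5)):
    r=[]
    for k in which:
        cs=np.arange(*EY[k]); e=edges(f,cs,205,222); r.append([cs.mean(),e.mean()])
    return np.array(r)
E
python3 - <<'E'
from h import *
for f in ['pics/top0.png','pics/top_1.png','pics/top_2.png']:
    e=eyes(f); print(np.round(e,2).tolist())
    P=onplane('top',e,.041); n=np.array([.9907,-.1357,0]); D=np.array([.1357,.9907,0]); m=np.array([.5405,.0866,.041])
    print(np.round([((p-m)@D*1e3,(p-m)@n*1e3+8.5) for p in P],2).tolist())
g=cv2.imread('pics/top_2.png').min(axis=2).astype(float)
cs=np.arange(240,266); 
ef=edges('pics/top_2.png',cs,208,224)
cen=[]
for u in cs:
    w=np.clip(g[208:224,u]-60,0,None); cen.append((w*np.arange(208,224)).sum()/w.sum())
for nm,v,z,o in(('edge',ef,.046,4),('cen',np.array(cen),.048,0)):
    P=onplane('top',np.c_[cs,v],z); q=np.c_[(P-m)@D,(P-m)@n+o/1e3]
    f=np.polyfit(q[:,0],q[:,1],1); print(nm,f, 'at nose',np.polyval(f,-.015),'at mouth+7',np.polyval(f,.007)); 
print(g[212:217,232:244].astype(int))
E
```

```text
[[230.5, 215.98], [220.5, 216.09], [211.5, 214.12], [201.5, 213.93], [192.5, 212.2]]
[[7.18, 3.68], [37.92, -0.08], [66.46, 2.94], [97.42, 0.11], [125.98, 2.37]]
[[230.5, 215.94], [220.5, 216.09], [211.5, 214.08], [201.5, 213.94], [192.5, 212.21]]
[[7.19, 3.78], [37.92, -0.08], [66.48, 3.06], [97.42, 0.08], [125.98, 2.35]]
[[230.5, 215.97], [220.5, 216.11], [211.5, 214.11], [201.5, 213.95], [192.5, 212.25]]
[[7.18, 3.72], [37.92, -0.14], [66.46, 2.94], [97.41, 0.03], [125.96, 2.2]]
edge [0.00816244 0.00395369] at nose 0.003831251203306636 at mouth+7 0.004010824957636298
cen [0.00446115 0.00429099] at nose 0.004224077016797001 at mouth+7 0.004322222219361729
[[173 127  60  44  43  41  45  62  61  53  49  41]
 [189 141  64  38  35  40  77 132 148 145 134 126]
 [181 129  50  38  39  44  99 173 195 191 186 187]
 [153 105  42  43  46  43  78 137 157 161 165 169]
 [103  76  45  43  51  46  46  45  43  52  60  69]]
```

```bash
python3 -m handwheel '[[[0.003,-0.0002,0.003],0],[[0.006,-0.0003,0.0052],0],[[0.010,-0.0003,0.0052],0],[[0.013,-0.0003,0.0052],0],[[0.014,-0.0003,0.0052],0],[[0.014,-0.0003,0.0052],0],[[0.014,-0.0003,0.0052],0],[[0.014,-0.0003,0.0052],0]]'
python3 - <<'E'
from h import *
s,r=st()
m=np.array([.5405,.0866,.041]);n=np.array([.9907,-.1357,0]); D=np.array([.1357,.9907,0])
print('nose y',((s['ee_pos']-m)@D+.1731)*1e3,'lat',(s['ee_pos']-m)@n*1e3)
E
```

```text
clock: 4.55
ee_pos: [0.5201, -0.0882, 0.0363]
eef_rot: [0.0, 0.754, 0.657, 0.0]
contact_force: [-1.1, -0.4, -0.5]
gripper_width: 0.0197
t 4.55 p [ 0.5201 -0.0882  0.0363] head 82.21 z [ 1.e-04 -0.e+00 -1.e+00] F [-1.06 -0.35 -0.47] M [-0.01 -0.05  0.03] w 0.0197
nose y -2.807543996432904 lat 3.4749528934829756
```

```bash
for k in 1 ; do python3 -m handwheel '[[[0.001,0,0],0],[[0.002,0,0],0],[[0.003,0,0],0],[[0.0035,0,0],0]]'; python3 -m handwheel '[[[0.0005,0,0],0],[[0.001,0,0],0]]';  done
```

```text
clock: 4.88
ee_pos: [0.5205, -0.0846, 0.0362]
eef_rot: [-0.0, 0.754, 0.657, 0.0]
contact_force: [0.9, 0.2, -1.1]
gripper_width: 0.0196
clock: 5.05
ee_pos: [0.5206, -0.0837, 0.0363]
eef_rot: [0.0, 0.754, 0.657, 0.0]
contact_force: [-0.2, -0.8, -1.6]
gripper_width: 0.0196
```

```bash
python3 -m handwheel '[[[0.0007,0,0],0],[[0.0014,0,0],0],[[0.002,0,0],0]]'; python3 -m handwheel '[[[0.0007,0,0],0],[[0.0014,0,0],0],[[0.002,0,0],0]]';  python3 -m handwheel '[[[0.0007,0,0],0],[[0.0014,0,0],0],[[0.002,0,0],0]]'
```

```text
clock: 5.3
ee_pos: [0.5209, -0.0817, 0.0362]
eef_rot: [0.0, 0.754, 0.657, 0.0]
contact_force: [0.6, 0.0, -2.2]
gripper_width: 0.02
clock: 5.55
ee_pos: [0.5211, -0.0797, 0.0362]
eef_rot: [-0.0, 0.754, 0.657, -0.0]
contact_force: [0.6, -0.2, -0.6]
gripper_width: 0.0195
clock: 5.8
ee_pos: [0.5215, -0.0777, 0.0363]
eef_rot: [0.0, 0.754, 0.657, 0.0]
contact_force: [0.4, -0.1, -0.4]
gripper_width: 0.0195
```

In eye 1 without contact. Continue through it to about 22 mm, short of eye 2 at 30.

```bash
python3 -m handwheel '[[[0.001,0,0.000],0],[[0.002,0,-0.0003],0],[[0.003,0,-0.0004],0],[[0.004,0,-0.0004],0]]'; python3 -m handwheel '[[[0.001,0,0],0],[[0.002,0,0],0],[[0.003,0,0],0],[[0.004,0,0],0],[[0.005,0,0],0]]';python3 -m handwheel '[[[0.001,0,0],0],[[0.002,0,0],0],[[0.003,0,0],0],[[0.004,0,0],0],[[0.005,0,0],0]]'
python3 - <<'E'
from h import *
s,r=st(); shots('3')
im=cv2.imread('pics/top_3.png'); crop(im,180,170,280,240,8,'pics/c3.png')
e=eyes('pics/top_3.png',[1,2,3,4]); P=onplane('top',e,.041);m=np.array([.5405,.0866,.041]);n=np.array([.9907,-.1357,0]); D=np.array([.1357,.9907,0])
print(np.round([((p-m)@D*1e3,(p-m)@n*1e3+8.5) for p in P],2).tolist())
print('nose y',((s['ee_pos']-m)@D+.1731)*1e3,'lat',(s['ee_pos']-m)@n*1e3)
E
```

```text
clock: 6.13
ee_pos: [0.522, -0.0737, 0.0367]
eef_rot: [-0.0, 0.754, 0.657, 0.0]
contact_force: [-0.2, 0.2, -0.7]
gripper_width: 0.0197
clock: 6.55
ee_pos: [0.5227, -0.0688, 0.0366]
eef_rot: [0.0, 0.754, 0.657, 0.0]
contact_force: [0.8, -0.0, -1.0]
gripper_width: 0.0196
clock: 6.97
ee_pos: [0.5233, -0.0638, 0.0366]
eef_rot: [0.0, 0.754, 0.657, 0.0]
contact_force: [-0.1, 0.1, -1.1]
gripper_width: 0.0193
t 6.97 p [ 0.5233 -0.0638  0.0366] head 82.2 z [ 0. -0. -1.] F [-0.14  0.12 -1.14] M [-0.05 -0.07  0.03] w 0.0193
[[37.93, -0.04], [66.47, 2.98], [97.42, 0.06], [125.98, 2.35]]
nose y 21.76748823060845 lat 3.3931170383954083
```

View pics/c3.png

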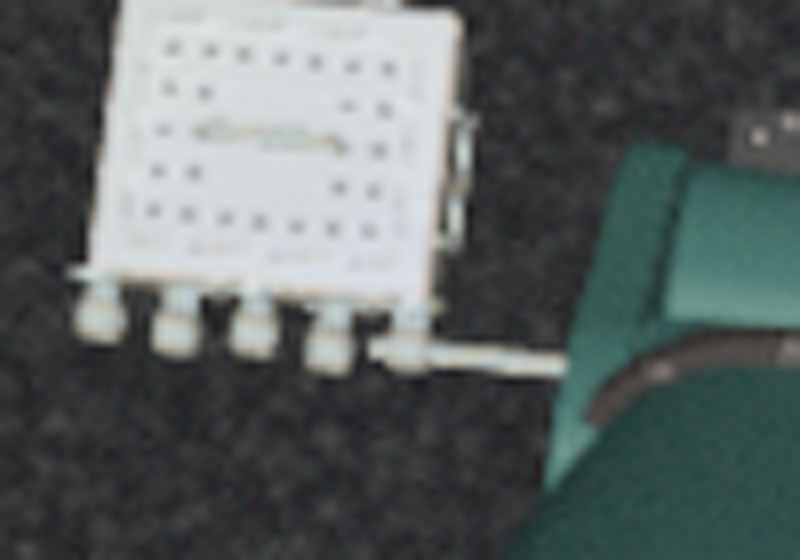

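The pin passes through eye 1, with its nose at about (227,213.5) and eye 2 directly ahead, slightly nearer the robot. Ease the lid over (tool -y), checking force.

```bash
python3 -m handwheel '[[[0,-0.0005,0],0],[[0,-0.001,0],0],[[0,-0.0015,0],0]]'; python3 -m handwheel '[[[0,-0.0003,0],0],[[0,-0.0006,0],0],[[0,-0.001,0],0]]'
cat >> h.py <<'E'
m=np.array([.5405,.0866,.041]);n=np.array([.9907,-.1357,0]); D=np.array([.1357,.9907,0])
def rep(tag,which=[1,2,3,4]):
    s,r=st(); shots(tag); f=f'pics/top_{tag}.png'
    im=cv2.imread(f); crop(im,180,170,280,240,8,f'pics/c{tag}.png')
    e=eyes(f,which); P=onplane('top',e,.041)
    print(np.round([((p-m)@D*1e3,(p-m)@n*1e3+8.5) for p in P],2).tolist())
    F=s['contact_force']
    print('nose y',((s['ee_pos']-m)@D+.1731)*1e3,'lat',(s['ee_pos']-m)@n*1e3,'F along/lat/z',F@D,F@n,F[2])
E
python3 - <<'E'
from h import *
rep('4',[0,1,2,3,4])
E
```

```text
clock: 7.32
ee_pos: [0.5221, -0.0637, 0.0368]
eef_rot: [0.0, 0.754, 0.657, 0.0]
contact_force: [2.5, 0.8, -1.3]
gripper_width: 0.0198
clock: 7.57
ee_pos: [0.5211, -0.0636, 0.0368]
eef_rot: [0.0, 0.754, 0.657, 0.0]
contact_force: [2.4, 0.6, -2.1]
gripper_width: 0.0197
t 7.57 p [ 0.5211 -0.0636  0.0368] head 82.18 z [ 6.e-04  0.e+00 -1.e+00] F [ 2.38  0.6  -2.13] M [ 0.09 -0.55 -0.37] w 0.0197
[[7.02, 2.42], [37.93, -0.06], [66.35, 2.08], [97.42, 0.04], [125.92, 1.9]]
nose y 21.678729403471486 lat 1.1755570310554202 F along/lat/z 0.9189757238053158 2.2771607773318285 -2.129839420201973
```

```bash
python3 -m handwheel '[[[0,-0.0004,0],0],[[0,-0.0008,0],0],[[0,-0.0012,0],0]]'; python3 -m handwheel '[[[0,-0.0004,0],0],[[0,-0.0008,0],0],[[0,-0.0011,0],0]]';python3 - <<'E'
from h import *
rep('5',[0,1,2,3,4])
E
```

```text
clock: 7.92
ee_pos: [0.5197, -0.0634, 0.0367]
eef_rot: [0.0, 0.754, 0.657, 0.0]
contact_force: [1.5, -0.1, -1.2]
gripper_width: 0.0195
clock: 8.17
ee_pos: [0.5185, -0.0632, 0.0367]
eef_rot: [0.0, 0.754, 0.657, 0.0]
contact_force: [3.7, 0.2, -1.0]
gripper_width: 0.0195
t 8.17 p [ 0.5185 -0.0632  0.0367] head 82.2 z [ 0.  0. -1.] F [ 3.73  0.25 -1.01] M [ 0.01 -0.59 -0.36] w 0.0195
[[6.67, -0.39], [37.92, -0.08], [65.97, -0.82], [97.41, 0.03], [125.55, -0.8]]
nose y 21.67008341625387 lat -1.4365980692986051 F along/lat/z 0.7531043606058253 3.6634516304406275 -1.0133587540181126
```

Lid eyes now within about 0.8 mm of the line. Return the pin to the line and feel for eye 2.

```bash
python3 -m handwheel '[[[0,0.0005,0],0],[[0,0.001,0],0],[[0,0.0014,0],0]]'; python3 -m handwheel '[[[0.002,0,0],0],[[0.004,0,0],0],[[0.005,0,0],0],[[0.006,0,0],0]]'; python3 -m handwheel '[[[0.001,0,0],0],[[0.002,0,0],0],[[0.003,0,0],0]]';python3 - <<'E'
from h import *
rep('6',[0,1,2,3,4])
E
```

```text
clock: 8.52
ee_pos: [0.5196, -0.0634, 0.0365]
eef_rot: [-0.0, 0.753, 0.658, -0.0]
contact_force: [-0.5, -0.6, -1.2]
gripper_width: 0.0197
clock: 8.85
ee_pos: [0.5206, -0.0573, 0.0366]
eef_rot: [-0.0, 0.753, 0.657, -0.0]
contact_force: [0.3, -0.2, -1.4]
gripper_width: 0.0196
clock: 9.1
ee_pos: [0.5212, -0.0544, 0.0367]
eef_rot: [-0.0, 0.754, 0.657, -0.0]
contact_force: [-0.3, 1.4, -1.9]
gripper_width: 0.02
t 9.1 p [ 0.5212 -0.0544  0.0367] head 82.2 z [-0.  0. -1.] F [-0.28  1.44 -1.86] M [-0.04 -0.08 -0.  ] w 0.02
[[6.65, -0.52], [37.93, -0.06], [66.01, -0.54], [97.42, 0.1], [125.55, -0.82]]
nose y 30.79552298010904 lat -0.011059757656656023 F along/lat/z 1.3925002589729951 -0.47084308723858237 -1.8633941960976819
```

View pics/c6.png

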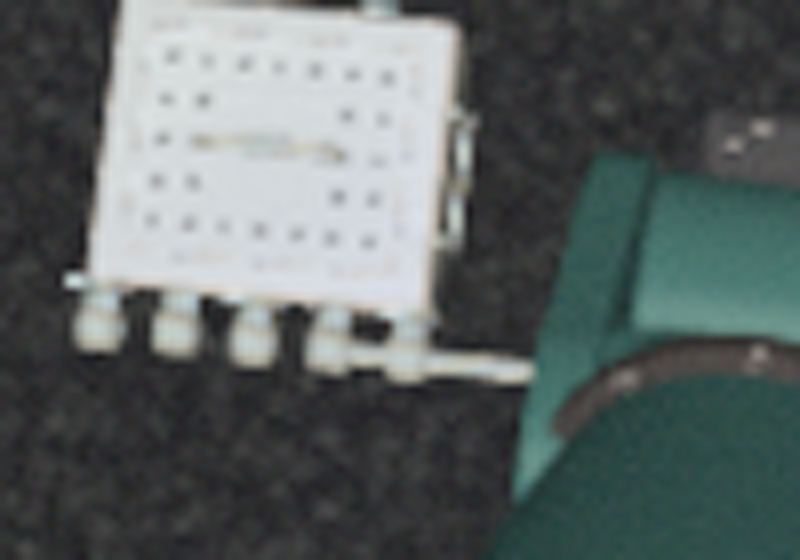

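Eyes are now visually in line along the row from (192,211) to (231,214), and the nose is at eye 2. Continue gently.

```bash
for i in 1; do python3 -m handwheel '[[[0.0007,0,0],0],[[0.0014,0,0],0],[[0.002,0,0],0]]'; python3 -m handwheel '[[[0.0007,0,0],0],[[0.0014,0,0],0],[[0.002,0,0],0]]'; python3 -m handwheel '[[[0.0007,0,0],0],[[0.0014,0,0],0],[[0.002,0,0],0]]'; done | grep -E "ee_pos|contact"
```

```text
ee_pos: [0.5214, -0.0525, 0.0366]
contact_force: [-0.0, 0.7, -2.0]
ee_pos: [0.5217, -0.0505, 0.0366]
contact_force: [-0.3, 0.0, -1.3]
ee_pos: [0.522, -0.0485, 0.0367]
contact_force: [-0.4, -0.3, -1.6]
```

Now in eye 2 (nose about 37). Advance to about 57.

```bash
(python3 -m handwheel '[[[0.001,0,0],0],[[0.002,0,0],0],[[0.003,0,0],0],[[0.004,0,0],0],[[0.005,0,0],0]]'; python3 -m handwheel '[[[0.001,0,0],0],[[0.002,0,0],0],[[0.003,0,0],0],[[0.004,0,0],0],[[0.005,0,0],0]]'; python3 -m handwheel '[[[0.001,0,0],0],[[0.002,0,0],0],[[0.003,0,0],0],[[0.004,0,0],0],[[0.005,0,0],0]]'; python3 -m handwheel '[[[0.001,0,0],0],[[0.002,0,0],0],[[0.003,0,0],0],[[0.004,0,0],0],[[0.005,0,0],0]]')| grep -E "ee_pos|contact"
python3 - <<'E'
from h import *
rep('7',[0,1,2,3,4])
E
```

```text
ee_pos: [0.5227, -0.0435, 0.0366]
contact_force: [0.8, 0.6, -0.9]
ee_pos: [0.5234, -0.0386, 0.0366]
contact_force: [0.1, -0.4, -1.1]
ee_pos: [0.524, -0.0336, 0.0366]
contact_force: [0.5, -0.4, -1.0]
ee_pos: [0.5247, -0.0287, 0.0366]
contact_force: [-0.2, 0.9, -0.8]
t 11.62 p [ 0.5247 -0.0287  0.0366] head 82.2 z [ 0. -0. -1.] F [-0.2   0.88 -0.75] M [-0.03 -0.06  0.02] w 0.0199
[[6.65, -0.54], [37.93, -0.05], [65.99, -0.71], [97.42, 0.09], [125.55, -0.81]]
nose y 56.76767172321309 lat 0.008101512121238722 F along/lat/z 0.8408194714002833 -0.3169554806196638 -0.7514407546530619
```

View pics/c7.png

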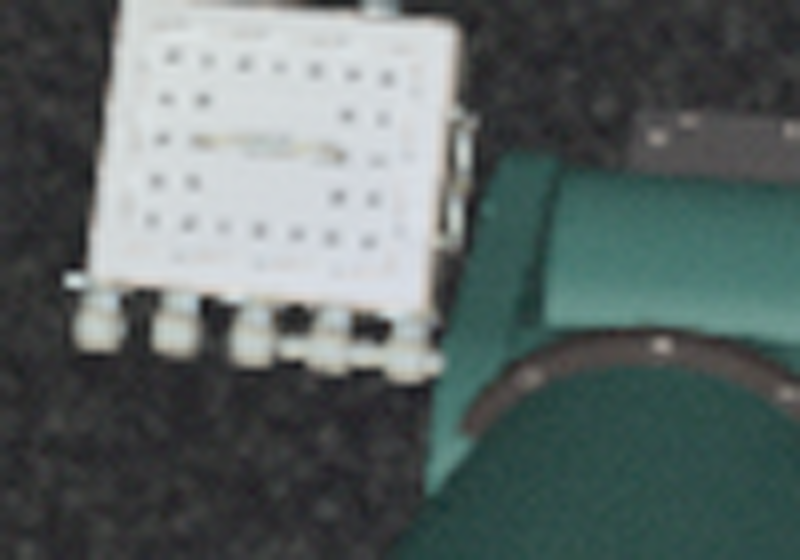

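The nose is approaching eye 3, at about (215,213), with both collinear. Go through eye 3 in small steps.

```bash
(python3 -m handwheel '[[[0.0008,0,0],0],[[0.0016,0,0],0],[[0.0024,0,0],0]]'; python3 -m handwheel '[[[0.0007,0,0],0],[[0.0014,0,0],0],[[0.002,0,0],0]]'; python3 -m handwheel '[[[0.0007,0,0],0],[[0.0014,0,0],0],[[0.002,0,0],0]]'; python3 -m handwheel '[[[0.0007,0,0],0],[[0.0014,0,0],0],[[0.002,0,0],0]]' )| grep -E "ee_pos|contact"
```

```text
ee_pos: [0.525, -0.0263, 0.0366]
contact_force: [0.0, -0.2, -1.8]
ee_pos: [0.5253, -0.0243, 0.0366]
contact_force: [-0.4, 0.8, -1.2]
ee_pos: [0.5256, -0.0223, 0.0366]
contact_force: [-1.0, 0.1, -2.1]
ee_pos: [0.5258, -0.0203, 0.0366]
contact_force: [0.3, -0.2, -1.5]
```

```bash
(python3 -m handwheel '[[[0.001,0,0],0],[[0.002,0,0],0],[[0.003,0,0],0],[[0.004,0,0],0],[[0.005,0,0],0]]'; python3 -m handwheel '[[[0.001,0,0],0],[[0.002,0,0],0],[[0.003,0,0],0],[[0.004,0,0],0],[[0.005,0,0],0]]'; python3 -m handwheel '[[[0.001,0,0],0],[[0.002,0,0],0],[[0.003,0,0],0],[[0.004,0,0],0],[[0.005,0,0],0]]'; python3 -m handwheel '[[[0.001,0,0],0],[[0.002,0,0],0],[[0.003,0,0],0],[[0.004,0,0],0],[[0.005,0,0],0]]')| grep -E "ee_pos|contact"
python3 - <<'E'
from h import *
rep('8',[1,2,3,4])
E
```

```text
ee_pos: [0.5265, -0.0154, 0.0366]
contact_force: [-1.0, -0.5, -0.6]
ee_pos: [0.5272, -0.0104, 0.0366]
contact_force: [-0.5, 0.4, -2.0]
ee_pos: [0.5279, -0.0055, 0.0366]
contact_force: [-0.1, 0.5, -1.5]
ee_pos: [0.5286, -0.0005, 0.0366]
contact_force: [-0.2, -0.2, -1.2]
t 14.38 p [ 5.286e-01 -5.000e-04  3.660e-02] head 82.2 z [-0.  0. -1.] F [-0.15 -0.23 -1.22] M [-0.07 -0.1  -0.02] w 0.0198
[[37.92, -0.1], [65.99, -0.69], [97.42, 0.07], [125.55, -0.79]]
nose y 85.18264454707817 lat -0.01012127612001201 F along/lat/z -0.24949275469822577 -0.11983659236026663 -1.2241467027539132
```

View pics/c8.png

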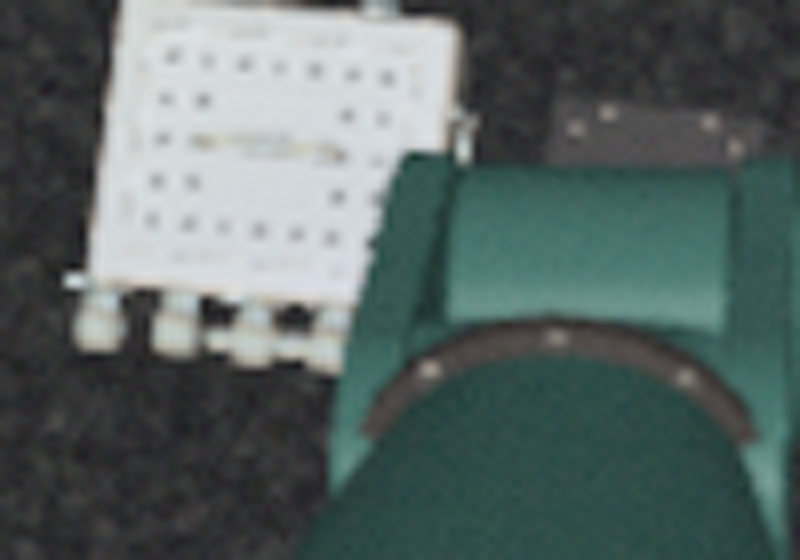

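Through eye 3, with the nose near (206,212) just short of eye 4. Continue in the same way.

```bash
(python3 -m handwheel '[[[0.001,0,0],0],[[0.002,0,0],0],[[0.003,0,0],0]]'; python3 -m handwheel '[[[0.0007,0,0],0],[[0.0014,0,0],0],[[0.002,0,0],0]]'; python3 -m handwheel '[[[0.0007,0,0],0],[[0.0014,0,0],0],[[0.002,0,0],0]]'; python3 -m handwheel '[[[0.0007,0,0],0],[[0.0014,0,0],0],[[0.002,0,0],0]]' )| grep -E "ee_pos|contact"
```

```text
ee_pos: [0.529, 0.0024, 0.0366]
contact_force: [-0.6, -0.1, -1.6]
ee_pos: [0.5292, 0.0044, 0.0366]
contact_force: [0.8, -1.3, -1.3]
ee_pos: [0.5295, 0.0064, 0.0366]
contact_force: [-1.1, -0.9, -1.6]
ee_pos: [0.5298, 0.0084, 0.0366]
contact_force: [0.4, 0.7, -0.7]
```

```bash
(python3 -m handwheel '[[[0.001,0,0],0],[[0.002,0,0],0],[[0.003,0,0],0],[[0.004,0,0],0],[[0.005,0,0],0]]'; python3 -m handwheel '[[[0.001,0,0],0],[[0.002,0,0],0],[[0.003,0,0],0],[[0.004,0,0],0],[[0.005,0,0],0]]'; python3 -m handwheel '[[[0.001,0,0],0],[[0.002,0,0],0],[[0.003,0,0],0],[[0.004,0,0],0],[[0.005,0,0],0]]'; python3 -m handwheel '[[[0.001,0,0],0],[[0.002,0,0],0],[[0.003,0,0],0],[[0.004,0,0],0],[[0.005,0,0],0],[[0.006,0,0],0]]')| grep -E "ee_pos|contact"
python3 - <<'E'
from h import *
rep('9',[3,4])
E
```

```text
ee_pos: [0.5304, 0.0134, 0.0366]
contact_force: [0.3, 0.8, -1.1]
ee_pos: [0.5312, 0.0183, 0.0366]
contact_force: [0.0, 0.3, -1.0]
ee_pos: [0.5319, 0.0233, 0.0367]
contact_force: [0.4, 0.2, -0.9]
ee_pos: [0.5326, 0.0292, 0.0366]
contact_force: [0.0, -0.6, -1.3]
t 17.23 p [0.5326 0.0292 0.0366] head 82.2 z [-0. -0. -1.] F [ 0.02 -0.61 -1.33] M [-0.05 -0.09  0.02] w 0.0198
[[97.43, 0.12], [125.55, -0.8]]
nose y 115.15652692924542 lat -0.015283373041838518 F along/lat/z -0.6023474576705339 0.10174866170551287 -1.332095526085721
```

View pics/c9.png

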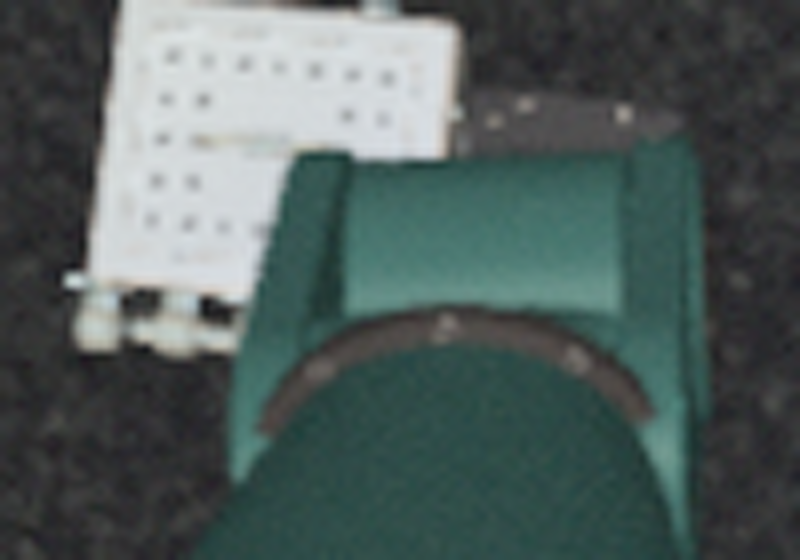

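Nose is out of eye 4 at about (196,211), just before eye 5. Continue with small steps.

```bash
(python3 -m handwheel '[[[0.001,0,0],0],[[0.002,0,0],0],[[0.003,0,0],0]]'; python3 -m handwheel '[[[0.0007,0,0],0],[[0.0014,0,0],0],[[0.002,0,0],0]]'; python3 -m handwheel '[[[0.0007,0,0],0],[[0.0014,0,0],0],[[0.002,0,0],0]]'; python3 -m handwheel '[[[0.0007,0,0],0],[[0.0014,0,0],0],[[0.002,0,0],0]]' ; python3 -m handwheel '[[[0.0007,0,0],0],[[0.0014,0,0],0],[[0.002,0,0],0]]' )| grep -E "ee_pos|contact"
```

```text
ee_pos: [0.533, 0.0321, 0.0366]
contact_force: [-0.1, -0.0, -1.8]
ee_pos: [0.5333, 0.0341, 0.0366]
contact_force: [-0.8, 0.5, -1.4]
ee_pos: [0.5336, 0.0361, 0.0366]
contact_force: [0.4, 0.0, -1.3]
ee_pos: [0.5338, 0.0381, 0.0366]
contact_force: [-0.1, -0.7, -0.7]
ee_pos: [0.5341, 0.0401, 0.0366]
contact_force: [-0.2, -0.5, -1.0]
```

In eye 5. The collar has about 16 mm to go, so fast part first, then feel for the stop.

```bash
(python3 -m handwheel '[[[0.001,0,0],0],[[0.002,0,0],0],[[0.003,0,0],0],[[0.004,0,0],0],[[0.005,0,0],0]]'; python3 -m handwheel '[[[0.001,0,0],0],[[0.002,0,0],0],[[0.003,0,0],0],[[0.004,0,0],0],[[0.005,0,0],0]]'; python3 -m handwheel '[[[0.0005,0,0],0],[[0.001,0,0],0],[[0.0015,0,0],0]]'; python3 -m handwheel '[[[0.0005,0,0],0],[[0.001,0,0],0],[[0.0015,0,0],0]]')| grep -E "ee_pos|contact"
```

```text
ee_pos: [0.5348, 0.0451, 0.0366]
contact_force: [-0.9, 0.2, -1.6]
ee_pos: [0.5355, 0.05, 0.0366]
contact_force: [-0.8, -0.8, -1.5]
ee_pos: [0.5357, 0.0514, 0.0366]
contact_force: [-0.9, -0.2, -1.1]
ee_pos: [0.5359, 0.0529, 0.0366]
contact_force: [0.4, -0.2, -0.9]
```

Collar about 3 mm away by estimate. Single half-millimetre steps.

```bash
(python3 -m handwheel '[[[0.0005,0,0],0],[[0.001,0,0],0]]';python3 -m handwheel '[[[0.0005,0,0],0]]'; python3 -m handwheel '[[[0.0005,0,0],0]]';python3 -m handwheel '[[[0.0005,0,0],0]]')| grep -E "ee_pos|contact"
```

```text
ee_pos: [0.536, 0.0539, 0.0366]
contact_force: [0.1, -0.3, 0.2]
ee_pos: [0.5361, 0.0544, 0.0366]
contact_force: [0.2, -0.3, -1.4]
ee_pos: [0.5361, 0.0549, 0.0366]
contact_force: [-1.0, -0.6, -1.0]
ee_pos: [0.5363, 0.0554, 0.0367]
contact_force: [-0.7, -0.3, -0.7]
```

```bash
(python3 -m handwheel '[[[0.0004,0,0],0]]';python3 -m handwheel '[[[0.0004,0,0],0]]'; python3 -m handwheel '[[[0.0004,0,0],0]]')| grep -E "ee_pos|contact"
```

```text
ee_pos: [0.5362, 0.0558, 0.0366]
contact_force: [-0.5, 0.5, -1.5]
ee_pos: [0.5363, 0.0561, 0.0366]
contact_force: [-1.2, -3.9, 0.4]
ee_pos: [0.5363, 0.0562, 0.0366]
contact_force: [-1.0, -8.4, -0.0]
```

Contact at the expected place (TCP y 0.056, -8.4 N axial): the collar is home. I relieve the force, open, and look before retreating.

```bash
(python3 -m handwheel '[[[-0.0004,0,0],0],[[-0.0004,0,0],0]]';python3 -m handwheel '[[[0,0,0],0],[[0,0,0],0],[[0,0,0],0],[[0,0,0],0],[[0,0,0],0],[[0,0,0],0],[[0,0,0],0]]' -0.1)| grep -E "ee_pos|contact|width"
python3 -m handwheel '[[[0,0,-0.005],0],[[0,0,-0.01],0],[[0,0,-0.02],0],[[0,0,-0.04],0],[[0,0,-0.07],0],[[-0.02,0,-0.1],0],[[-0.05,0,-0.12],0],[[-0.08,0,-0.14],0],[[-0.12,0,-0.14],0],[[-0.16,0,-0.14],0],[[-0.2,0,-0.14],0],[[-0.22,0,-0.14],0],[[-0.22,0,-0.14],0]]'
python3 - <<'E'
from h import *
rep('10',[0,1,2,3,4])
E
```

```text
ee_pos: [0.5363, 0.0561, 0.0366]
contact_force: [-1.4, -2.2, -1.4]
gripper_width: 0.0196
ee_pos: [0.5363, 0.0562, 0.0366]
contact_force: [0.0, 0.3, 0.1]
gripper_width: 0.0501
clock: 22.42
ee_pos: [0.5061, -0.1651, 0.1779]
eef_rot: [0.001, 0.755, 0.656, 0.0]
contact_force: [0.8, 1.8, -0.6]
gripper_width: 0.0499
t 22.42 p [ 0.5061 -0.1651  0.1779] head 82.02 z [ 1.3e-03 -9.0e-04 -1.0e+00] F [ 0.77  1.77 -0.58] M [ 0.03 -0.1  -0.03] w 0.0499
[[6.65, -0.54], [37.93, -0.06], [66.0, -0.64], [97.41, 0.03], [125.54, -0.91]]
nose y -80.95706058485023 lat 0.11263616838841052 F along/lat/z 1.8602822576566769 0.51910139620531 -0.5754514352708621
```

View pics/top_10.png

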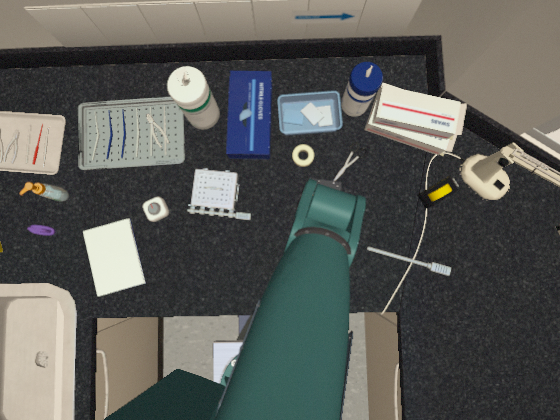

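View pics/c10.png

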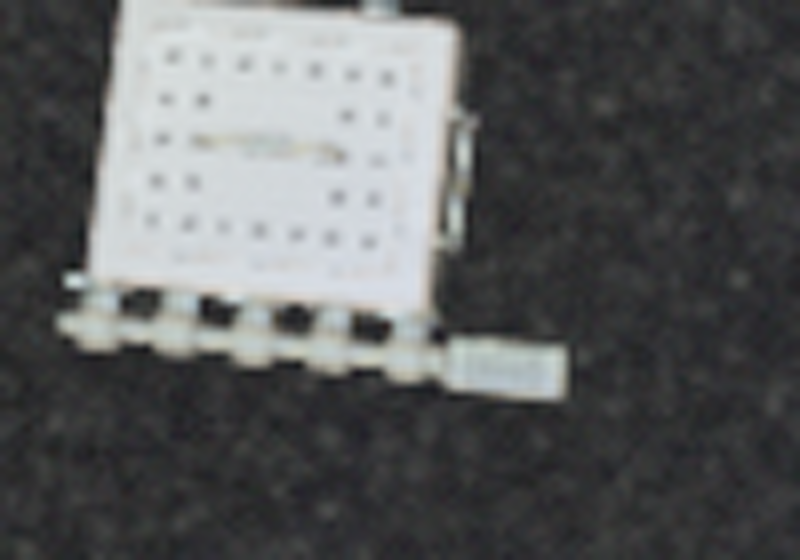

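The pin runs through all five eyes: the nose is out left at about (187,211), the collar is against eye 1 and the grip is at (243,216). Hand clear. One quick measurement, then hand in.

```bash
python3 -m handwheel '[[[0,0,0],0],[[0,0,0],0],[[0,0,0],0],[[0,0,0],0]]' >/dev/null
python3 - <<'E'
from h import *
g=cv2.imread('pics/top_10.png').min(axis=2).astype(float)
r=g[209:212,180:192].mean(0); i=np.nonzero(r>100)[0][0]; u=180+i-(r[i]-100)/(r[i]-r[i-1])
r2=g[214:218,244:258].mean(0); j=np.nonzero(r2<110)[0][0]; u2=244+j-1+(r2[j-1]-110)/(r2[j-1]-r2[j])
P=onplane('top',[[u,210.5]],.042)[0]; Q=onplane('top',[[u2,216]],.045)[0]
print('nose',(P-m)@D,(P-m)@n,'back end',(Q-m)@D,(Q-m)@n,'len',np.linalg.norm(P-Q))
st(); print(job.hand_in())
E
```

```text
nose 0.14421217823556134 -0.0029222428277177422 back end -0.05431009882903365 0.0015249019168031808 len 0.19860457300588913
t 22.85 p [ 0.5066 -0.161   0.1767] head 82.27 z [-1.e-04  0.e+00 -1.e+00] F [-0.84 -0.34 -0.22] M [ 0.01 -0.12  0.02] w 0.0504
the job is handed in; nothing more can be done
None
```

The hinge pin is through all five eyes with its collar home against the first eye. It has been released, and I handed the job in at about 23 s. I got no verdict back.

- **What I did:** I picked the 196 mm pin (the other one measured about 262 mm) and put its nose through eye 1, which lay about 3.7 mm off the hinge line. With the pin I dragged the lid across at about 2 to 4 N sideways until its eyes were within 0.9 mm of the line. I then fed the pin through eyes 2 to 5 in small steps, with forces close to the sensor noise, until the collar stopped. The largest force I saw was about 8.5 N at that stop. I eased back slightly before opening the gripper.
- **Last checks:** The final top picture shows the pin in all five eyes, its nose out past eye 5, and the gripper clear. Measured along the hinge, the nose is at 144 mm and the back of the grip at -54 mm, where 142 and -54 are expected. The tape roll, timer and scissors look unmoved.
- **What was weak:** That check put the nose 2.9 mm to one side and the back end 1.5 mm to the other. I took both from hand-picked pixel rows, so I don't trust them as a sideways measurement. The tool position during the feed, before release, stayed within about 0.02 mm of the line. The forceps were hidden behind the arm in the last picture, so I did not check them again. The side camera gave no useful view of the hinge in the pictures I looked at.

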